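# Change the dosing station cartridges and reset it with the key

### The job

Service the blue dosing station: take every spent (red-capped) cartridge out of its wells and put it in the grey tub, and stand every fresh (green-capped) cartridge from the shelf fully down in a well of its own. Then reset the station: push the yellow-headed key fully into the key switch, turn it clockwise to its stop (the red mark) and back home (the green mark), pull it out only there, and put it back fully down in its stand. Leave the other things on the shelf where they are.

Things in the scene. Friction and masses are not known exactly. Their poses are not given: they have to be found in the camera images.
- station: blue dosing station, fixed, 90 mm (x) by 290 mm (y), wells block 50 mm high; origin on the shelf under the middle. Its yaw is within 0.25 rad of the robot's frame; three wells in a row along its y at y = -105, -45 and +15 mm, the key switch at y = +105 mm
- well0 (a point): centre of the mouth of well 0 (flush with the block's top, 50 mm above the shelf), a round hole 39 mm in diameter and 28 mm deep; a seated cartridge stands on its floor with 28 mm showing. z up
- well1 (a point): centre of the mouth of well 1 (flush with the block's top, 50 mm above the shelf), a round hole 39 mm in diameter and 28 mm deep; a seated cartridge stands on its floor with 28 mm showing. z up
- well2 (a point): centre of the mouth of well 2 (flush with the block's top, 50 mm above the shelf), a round hole 39 mm in diameter and 28 mm deep; a seated cartridge stands on its floor with 28 mm showing. z up
- keyhole (a point): centre of the key slot's mouth on the brass rotor of the key switch, 58 mm above the shelf, at the top of a steel tower 52 mm in diameter. It turns with the rotor: the slot runs along its x axis, 18 mm long, 6 mm wide and 34 mm deep; z up. At home the slot lies along the station's x
- lock (a joint): angle of the key switch's rotor, rad: 0 at home (red pointer on the rotor at the green mark), grows clockwise seen from above to a hard stop at 1.2 (red mark). It turns only by friction-held hand effort (0.04 N m) and stays where it is left; the key has about 0.15 rad of play in the slot
- key: key standing upright: steel blade 14 mm wide (x), 4 mm thick (y), 28 mm long with a wedge tip, under a yellow head 30 mm wide (x), 12 mm thick (y), 42 mm high whose underside is the shoulder. Total 70 mm, 40 g. Origin at the blade's tip, z up to the head. Fully in, the shoulder rests on the rotor (tip 28 mm below the keyhole). Either way round fits the slot
- key_stand: grey key stand, fixed, 70 (x) by 60 (y) by 40 mm high; origin under its centre
- stand_slot (a point): centre of the stand's slot mouth, 40 mm above the shelf; the slot runs along its x axis, 17 mm long, 6 mm wide, 34 mm deep; z up. The key starts here with its tip 28 mm below the mouth
- tub: open grey tub for spent cartridges, loose, 0.5 kg, 150 by 150 by 45 mm high with 4 mm walls and floor; origin under its centre, x and y along its sides
- fresh0: fresh cartridge 0, green cap 16 mm high, 56 mm tall, 36 mm in diameter, white with a weighted dark steel foot; origin at the centre of its foot, z up through the cap; about 120 g; stands on the shelf in front of the station. Two or three are present
- fresh1: fresh cartridge 1, green cap 16 mm high, 56 mm tall, 36 mm in diameter, white with a weighted dark steel foot; origin at the centre of its foot, z up through the cap; about 120 g; stands on the shelf in front of the station. Two or three are present
- fresh2: fresh cartridge 2, green cap 16 mm high, 56 mm tall, 36 mm in diameter, white with a weighted dark steel foot; origin at the centre of its foot, z up through the cap; about 120 g; stands on the shelf in front of the station. Two or three are present
- spent0: spent cartridge 0, red cap 16 mm high, 56 mm tall, 36 mm in diameter, white with a weighted dark steel foot; origin at the centre of its foot, z up through the cap; about 120 g; stands in one of the wells. One or two are present
- spent1: spent cartridge 1, red cap 16 mm high, 56 mm tall, 36 mm in diameter, white with a weighted dark steel foot; origin at the centre of its foot, z up through the cap; about 120 g; stands in one of the wells. One or two are present
- spent2: spent cartridge 2, red cap 16 mm high, 56 mm tall, 36 mm in diameter, white with a weighted dark steel foot; origin at the centre of its foot, z up through the cap; about 120 g; stands in one of the wells. One or two are present
- strainer: steel drain strainer, dome up, 80 mm in diameter, 22 mm high; leave alone
- jar: clear glass jar with twist cap, 76 mm in diameter, 110 mm high; leave alone
- plug: black rubber sink plug lying on the shelf, 44 mm in diameter, 22 mm high, near the robot; leave alone

How it is judged (in metres and radians):
On the way, in this order (a step that is already met when the one before it is completed fails the run):
1. all spent cartridges in the tub, all fresh ones fully down in wells (((horizontal distance between fresh0 and well0 below 0.005 m and z of fresh0 in the frame of well0 below -0.0245 m) or (horizontal distance between fresh0 and well1 below 0.005 m and z of fresh0 in the frame of well1 below -0.0245 m) or (horizontal distance between fresh0 and well2 below 0.005 m and z of fresh0 in the frame of well2 below -0.0245 m)) and ((horizontal distance between fresh1 and well0 below 0.005 m and z of fresh1 in the frame of well0 below -0.0245 m) or (horizontal distance between fresh1 and well1 below 0.005 m and z of fresh1 in the frame of well1 below -0.0245 m) or (horizontal distance between fresh1 and well2 below 0.005 m and z of fresh1 in the frame of well2 below -0.0245 m)) and ((horizontal distance between fresh2 and well0 below 0.005 m and z of fresh2 in the frame of well0 below -0.0245 m) or (horizontal distance between fresh2 and well1 below 0.005 m and z of fresh2 in the frame of well1 below -0.0245 m) or (horizontal distance between fresh2 and well2 below 0.005 m and z of fresh2 in the frame of well2 below -0.0245 m)) and x of spent0 in the frame of tub between -0.075 and 0.075 m and y of spent0 in the frame of tub between -0.075 and 0.075 m and z of spent0 in the frame of tub between -0.005 and 0.035 m and x of spent1 in the frame of tub between -0.075 and 0.075 m and y of spent1 in the frame of tub between -0.075 and 0.075 m and z of spent1 in the frame of tub between -0.005 and 0.035 m and x of spent2 in the frame of tub between -0.075 and 0.075 m and y of spent2 in the frame of tub between -0.075 and 0.075 m and z of spent2 in the frame of tub between -0.005 and 0.035 m), for 0.2 s.
2. key fully in the key switch (horizontal distance between key and keyhole below 0.005 m and z of key in the frame of keyhole below -0.025 m and angle between key's own z axis and vertical below 0.15 rad and value of joint lock below 0.12 rad), for 0.2 s.
3. turned to the stop with the key in (horizontal distance between key and keyhole below 0.005 m and z of key in the frame of keyhole below -0.025 m and angle between key's own z axis and vertical below 0.15 rad and value of joint lock above 1.12 rad), for 0.1 s.
4. turned back home with the key in (all of step 2), for 0.1 s.
5. key pulled out (z of key in the frame of keyhole above 0.003 m and value of joint lock below 0.15 rad), for 0.1 s.
At the end, for the whole second after the job is handed in: spent cartridges inside the tub (foot < 35 mm up); fresh ones upright in wells, within 5 mm of centre and >= 24.5 of 28 mm down; key switch home within 0.15 rad; key in its stand within 6 mm, >= 24 of 28 mm down, tilt < 0.2 rad; all at rest (all of step 1 and angle between each of fresh0, fresh1, fresh2's own z axis and vertical below 0.12 rad and value of joint lock below 0.15 rad and horizontal distance between key and stand_slot below 0.006 m and z of key in the frame of stand_slot below -0.024 m and angle between key's own z axis and vertical below 0.2 rad and linear speed of each of key, fresh0, fresh1, fresh2, spent0, spent1, spent2 below 0.02 m/s); the robot touches nothing.
It fails at once if the key is pulled out of the switch while it is turned away from home (value of joint lock above 0.25 rad and z of key in the frame of keyhole above 0.003 m).
It fails at once if one of the other things on the shelf is moved more than 30 mm (distance of any of strainer, jar, plug from where it was at the start of the episode above 0.03 m).
It fails at once if one of the other things on the shelf is tipped (angle between any of strainer, jar, plug's own z axis and vertical above 0.4 rad).
Of spent0, spent1, spent2 only 1 to 2 are there at a start; the rules pass over those that are not, and their reading is None.
Of fresh0, fresh1, fresh2 only 2 to 3 are there at a start; the rules pass over those that are not, and their reading is None.
At some moment in a run one of tub, fresh0, fresh1, fresh2 may be knocked a few centimetres aside while the robot is not near it.
It also fails if it takes over 210 s, if anything falls off the work surface, if the arm or the gripper's body presses on something with over 40 N, if the wrist force passes 120 N, or if a joint passes its speed limit or range.

### The arm

A 7-joint arm with a two-finger parallel gripper is mounted at the origin on the work surface. World frame = base frame: x ahead of the robot, y to its left, z up, the work surface at z = 0. Lengths are in mm, angles in rad, forces in N, time in s.
With the tool pointing down it reaches from about 400 to 875 mm from the base axis. Payload 4.4 kg.
Tool frame: the origin (TCP) lies at the very end of the fingers, on their centre line; the grasp point (between the pads) lies 19 mm behind it; z points along the fingers, y is the line along which they close (so a half turn about z gives the same grasp; the last joint's range is limited). The gripper opens to 85 mm and grips with 20 to 120 N. Pads are 22 mm wide; open, the fingers measure 114 mm over their backs; the gripper's body (76 mm by 85 mm) begins 54 mm behind the grasp point. The pads swing forward as they close: fully open they stand 13 mm farther back than shut.
Start: joints at [1.278, 0.628, 0.038, 1.517, -0.027, 0.996, -0.02], TCP at [146.187, -633.362, 231.313] pointing down, gripper open.
Joint ranges: [-3.06, 3.06], [-0.37, 2.12], [-1.25, 1.32], [0.18, 2.47], [-1.1, 4.24], [0.23, 1.98], [-2.94, 2.94]. Speed limits (rad/s): [2.57, 2.57, 3.14, 3.14, 3.14, 3.14, 3.14].

### API

Orientations are given as [roll, pitch, yaw] about the fixed x, y, z axes, in that order (R = Rz(yaw) Ry(pitch) Rx(roll)).
In Python, from cell import ctrl gives the robot as it stands.
- The arm moves only by the tool step_arm, never from a script. Its argument "series" is a list that holds one entry, the list of rows, each a list of 7 numbers: the turn, a rotation vector about the tool's x, y, z as a fraction of full scale, then the shift along the tool's x, y, z as a fraction of full scale, then the closure, from 0 (fully open) to 1 (shut). In form: [[[ax, ay, az, tx, ty, tz, gripper], ...]]. A call has 1 to 12 rows; each row shifts and turns the commanded pose from where the row before left it, along the tool's axes as they then stand; what a row does not reach is not made up. Full scale, the value 1, is 150 mm for a shift and 45 degrees for a turn. A row lasts 1/10 s, in which the tool goes at most 50 mm and 8.59 degrees, less where a joint would pass 70% of its speed; a pose out of reach is approached as far as the arm can. A call with a number of a shift or a turn outside -1 to 1 is refused whole. A call with a gripper value outside its range is refused whole. The fingers move at their own pace and stop on an object; the grip force is fixed at half the most. Time passes only in rows, so rows that do not move let the fingers close. It gives the time, the measured TCP pose, the force, the opening and the grip force at its end, in the units of the state.
- ctrl.read_state(): the state, without advancing time (a new reading comes with each control period).
- ctrl.get_image(name): name is "scene" or "top"; returns a dict with "img" (480x640x3 uint8, red, green, blue), "fx", "fy", "cx", "cy" (pixels), "R" (3x3) and "t" (3): a world point X has camera coordinates R X + t. Camera axes: x right, y down, z forward; pixel columns grow to the right and rows downward; lengths in mm; the calibration is good to about 2 mm. A picture is of the moment at which its call begins. There is no depth.
- ctrl.finish_job(): hands the job in; it is judged then, once.
Trained networks look in a picture, given as the dict that the camera call returned (one of the last four; its "shot" number tells which), for a name from the list of things; names that differ only in an ending like _2 or _b are one class to them, and where a whole thing is asked for, a point or a joint stands for the part that bears it (a point fixed in the world has none). Each returns a list of dicts, best first, with "score" (0 to 1); they miss things now and then, are a little off and sometimes report something else, mostly with a low value. They report only what shows in the picture. A call takes as long as a camera call.
- ctrl.recognise(picture, thing): "centre" ([column, row] in pixels, amid what is visible of it).
The state is a dict: "clock": time; "qpos": joint angles; "qd": joint speeds; "tau": joint torques, N m; "eef_pos": TCP position; "tool_rot": TCP orientation; "force": force on the tool from outside, world axes, zero at the start; "torque": the same for the moment, N m; "width": finger opening in mm; "gripper_force": force on a finger pad.
Only numpy, scipy, OpenCV 4.12 (cv2) and the standard library are available. Lean on these libraries where they do the work, as an engineer would, in place of code of your own. Each camera call takes 0.05 s, during which the arm holds its last target. There are 200 camera calls.

## Working session

There is one attempt and no reset: what is moved stays moved. The work goes in short steps, Python scripts to look and compute and a tool call to move; the robot and the scene stay as the last step left them, time stands still between calls to the robot, and variables do not carry over. Pictures are saved under pics/ and viewed, at most 14 in all, crops included, and the job is handed in when it is done.

Besides the shell and the picture viewer there is one more tool, called after ">>>" as name([rows], argument=value, ...), one row to a line, values as JSON. step_arm: Moves the arm, as the interface text tells. Shift numbers are shares of 150 mm and turn numbers shares of 45 degrees, none past 1 either way. Its arguments: {"type":"object","properties":{"series":{"type":"array","items":{"type":"array","items":{"type":"array","items":{"type":"number","minimum":-1,"maximum":1}}}}},"required":["series"]}

```bash
mkdir -p pics; ls; cat > h.py <<'E'
import numpy as np, cv2
from cell import ctrl
def shot(name,fn=None):
    p=ctrl.get_image(name)
    if fn: cv2.imwrite('pics/'+fn,cv2.cvtColor(np.asarray(p['img']),cv2.COLOR_RGB2BGR))
    return p
def back(p,uv,z):
    R=np.array(p['R']);t=np.array(p['t'])
    d=R.T@np.array([(uv[0]-p['cx'])/p['fx'],(uv[1]-p['cy'])/p['fy'],1]);c=-R.T@t
    return c+d*(z-c[2])/d[2]
def proj(p,X):
    c=np.array(p['R'])@np.array(X,float)+np.array(p['t']);return [p['fx']*c[0]/c[2]+p['cx'],p['fy']*c[1]/c[2]+p['cy']]
E
python3 - <<'E'
from h import *
s=ctrl.read_state();print({k:np.round(s[k],3) for k in('clock','eef_pos','tool_rot','width','force')})
for n in('top','scene'):
    p=shot(n,n+'0.png');print(n,p['fx'],np.round(p['R'],3).tolist(),np.round(-np.array(p['R']).T@np.array(p['t']),0))
    if n=='top' or 1:
        for th,z in dict(station=50,keyhole=58,key=65,key_stand=40,tub=20,fresh0=56,spent0=78,strainer=20,jar=110,plug=22).items():
            for r in ctrl.recognise(p,th)[:4]:
                print(th,round(r['score'],2),np.round(r['centre'],1),np.round(back(p,r['centre'],z)[:2],0))
E
```

```text
pics
{'clock': np.float64(0.0), 'eef_pos': array([ 146.048, -632.732,  230.38 ]), 'tool_rot': array([-3.14 ,  0.   ,  0.227]), 'width': np.float64(85.241), 'force': array([ 0.298, -0.767,  0.129])}
top 438.41645205433196 [[-0.017, -1.0, 0.003], [-0.996, 0.016, -0.089], [0.089, -0.005, -0.996]] [472.  -7. 840.]
station 0.93 [284.6 193.2] [622.  48.]
keyhole 0.79 [233.  182.9] [641. 141.]
key 0.49 [147.3 295.4] [442. 290.]
key_stand 0.74 [156.2 294.1] [443. 283.]
tub 0.64 [499.7 264.2] [ 487. -350.]
fresh0 0.7 [385.7 282.5] [ 457. -130.]
fresh0 0.69 [243.1 295.7] [438. 123.]
fresh0 0.62 [232.9 179.9] [647. 142.]
spent0 0.95 [313.1 193.6] [615.  -4.]
spent0 0.88 [348.6 205.2] [594. -66.]
spent0 0.4 [282.  331.1] [378.  53.]
strainer 0.19 [311.6 198.9] [616.  -1.]
jar 0.78 [139.3 163.3] [666. 290.]
plug 0.92 [282.6 330.3] [372.  57.]
scene 476.4703836364086 [[0.356, 0.934, 0.006], [0.674, -0.252, -0.694], [-0.647, 0.251, -0.72]] [1190. -248.  786.]
station 0.82 [355.1 280.1] [660.  30.]
keyhole 0.65 [399.1 260.2] [649. 132.]
key 0.56 [419.6 179.5] [442. 292.]
key 0.56 [314.8 201.5] [429.  31.]
key_stand 0.89 [412.6 195.3] [463. 266.]
key_stand 0.62 [420.5 181.2] [423. 310.]
tub 0.64 [152.1 281.3] [ 495. -349.]
tub 0.27 [400.1 258. ] [616. 157.]
fresh0 0.96 [247.7 237.6] [ 478. -139.]
fresh0 0.49 [400.2 256.5] [640. 140.]
spent0 0.79 [326.9 263.5] [622. -15.]
spent0 0.78 [298.6 265.9] [609. -69.]
spent0 0.62 [354.3 278.2] [675.  20.]
strainer 0.73 [326.9 264. ] [577.   3.]
strainer 0.72 [196.6 371. ] [ 728. -301.]
strainer 0.31 [398.7 261.7] [625. 149.]
jar 0.93 [476.8 239.1] [692. 274.]
jar 0.62 [328.5 264.9] [652. -24.]
plug 0.7 [314. 202.] [385.  45.]
```

View pics/top0.png

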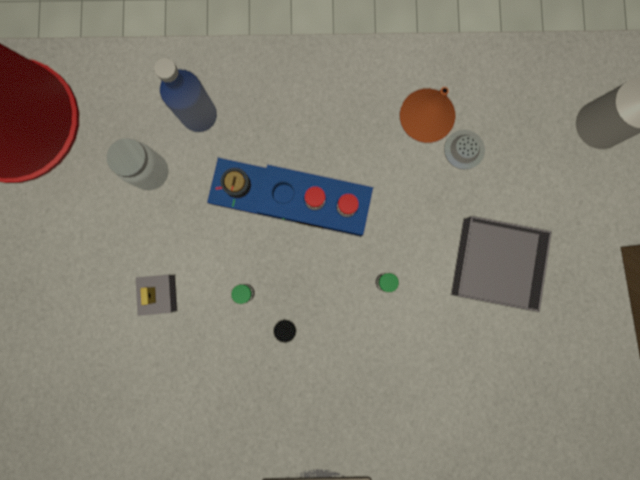

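View pics/scene0.png

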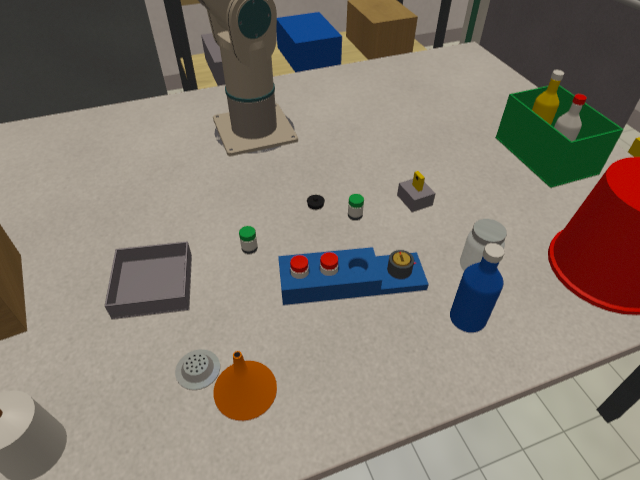

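The top view shows spent caps at (315,197) and (348,205), with the empty well at (283,193) and the rotor at (235,182). The fresh caps are at (241,293) and (388,282), the key in its stand at (148,295), the tub at (501,263), and the plug at (284,331). The scene view agrees.

```bash
cat >> h.py <<'E'
from scipy.optimize import minimize
HSV={'red':[((0,150,90),(8,255,255)),((172,150,90),(180,255,255))],'green':[((50,110,50),(85,255,255))],'yellow':[((18,140,60),(35,255,255))],'brass':[((10,60,60),(28,255,255))]}
def cyl(z0,z1,r):
    a=np.linspace(0,2*np.pi,60);return np.array([[r*np.cos(q),r*np.sin(q),z] for z in(z0,z1) for q in a])
def box(x,y,z0,z1): return np.array([[a*x/2,b*y/2,z] for a in(-1,1) for b in(-1,1) for z in(z0,z1)],float)
def fit(p,col,model,xy0,yaw0=None,rad=22,S=8):
    """fit x,y(,yaw) of a convex model to the colour blob around xy0; returns params and residual fraction"""
    u0=np.mean([proj(p,m+[xy0[0],xy0[1],0]) for m in model],0);o=np.round(u0).astype(int)-rad
    o=np.clip(o,0,[640-2*rad,480-2*rad])
    img=np.asarray(p['img'])[o[1]:o[1]+2*rad,o[0]:o[0]+2*rad]
    big=cv2.cvtColor(cv2.resize(img,None,fx=S,fy=S,interpolation=cv2.INTER_CUBIC),cv2.COLOR_RGB2HSV)
    m=sum(cv2.inRange(big,l,h) for l,h in HSV[col])>0
    n,lab,st,cen=cv2.connectedComponentsWithStats(m.astype(np.uint8))
    if n<2: return None
    k=1+np.argmax(st[1:,4]);m=(lab==k).astype(np.uint8)
    cc=np.array(cen[k])/S+o-.5+.5/S
    xy0=back(p,cc,model[:,2].mean())[:2]
    def cost(v):
        c,s=(np.cos(v[2]/50),np.sin(v[2]/50)) if yaw0 is not None else (1,0)
        q=[proj(p,[v[0]+c*a-s*b,v[1]+s*a+c*b,z]) for a,b,z in model]
        q=((np.array(q)-o+.5)*S-.5)
        r=np.zeros_like(m);cv2.fillConvexPoly(r,cv2.convexHull(np.round(q*16).astype(np.int32)),1,shift=4)
        return np.sum(r!=m)/m.sum()
    v0=list(xy0)+([yaw0*50] if yaw0 is not None else [])
    b=minimize(cost,v0,method='Nelder-Mead',options=dict(initial_simplex=np.array([v0]+[np.array(v0)+np.eye(len(v0))[i]*6 for i in range(len(v0))]),xatol=.05,fatol=1e-4))
    v=b.x.copy()
    if yaw0 is not None: v[2]/=50
    return np.round(v,2),round(b.fun,3)
CAP=cyl(40,56,18)
E
python3 - <<'E'
from h import *
for n in('top','scene'):
    p=shot(n);print(n)
    for xy in((457,-130),(438,123)): print('fresh',fit(p,'green',CAP,xy))
    for xy in((615,-10),(600,-70)): print('spent',fit(p,'red',CAP+[0,0,22],xy,rad=16))
    print('key',min((fit(p,'yellow',box(30,12,40,82),(442,285),y) for y in(0,.8,1.57,2.4)),key=lambda r:r[1]))
    for r in(13,16,18,20): print('rotor',r,fit(p,'brass',cyl(58,58,r),(641,141)))
E
```

```text
top
fresh (array([ 459.56, -135.44]), np.float64(0.362))
fresh (array([441.78, 127.08]), np.float64(0.369))
spent (array([611.96,  -6.15]), np.float64(0.15))
spent (array([597.44, -64.6 ]), np.float64(0.149))
key (array([4.4412e+02, 2.8786e+02, 9.0000e-02]), np.float64(0.569))
rotor 13 (array([648.98, 139.41]), np.float64(0.552))
rotor 16 (array([648.19, 138.56]), np.float64(0.334))
rotor 18 (array([643.84, 138.91]), np.float64(0.169))
rotor 20 (array([644.49, 139.22]), np.float64(0.063))
scene
fresh (array([ 454.46, -135.69]), np.float64(0.216))
fresh (array([438.18, 128.51]), np.float64(0.242))
spent (array([607.86,  -5.42]), np.float64(0.179))
spent (array([594.52, -64.29]), np.float64(0.187))
key (array([ 4.4076e+02,  2.8955e+02, -9.0000e-02]), np.float64(0.154))
rotor 13 (array([653.88, 136.25]), np.float64(0.555))
rotor 16 (array([650.35, 135.72]), np.float64(0.334))
rotor 18 (array([648.66, 136.7 ]), np.float64(0.172))
rotor 20 (array([647.03, 137.71]), np.float64(0.089))
```

```bash
python3 - <<'E'
import cv2,numpy as np
t=cv2.imread('pics/top0.png');s=cv2.imread('pics/scene0.png')
f=lambda a,x,y:cv2.resize(a[y-25:y+25,x-33:x+33],(396,300),interpolation=cv2.INTER_CUBIC)
cv2.imwrite('pics/c0.png',np.vstack([np.hstack([f(t,235,182),f(t,155,295)]),np.hstack([f(s,401,262),f(s,416,190)])]))
E
```

```text
(no output)
```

View pics/c0.png

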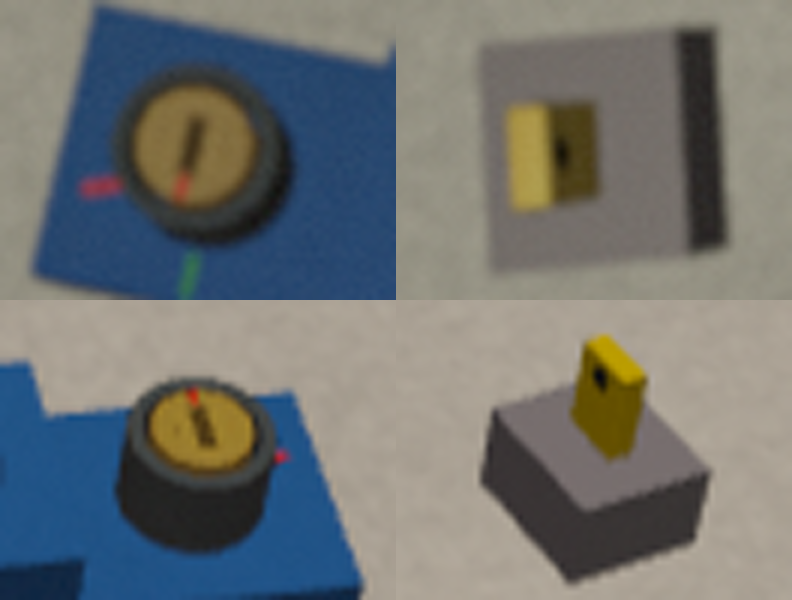

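>>> step_arm([
  [[0,0,-0.1755,0,0,0,0],[0,0,-0.1755,0,0,0,0],[0,0,-0.1755,0,0,0,0],[0,0,-0.1755,0,0,0,0],[0,0,-0.1755,0,0,0,0],[0,0,-0.1755,0,0,0,0],[0,0,-0.1755,0,0,0,0],[0,0,-0.1755,0,0,0,0],[0,0,0,0,0,0,0.4]],
])

```text
clock: 2.1
eef_pos: [146.0, -633.4, 231.3]
tool_rot: [3.141, -0.0, 1.33]
force: [-0.5, -0.2, 0.3]
width: 73.6
gripper_force: 0.0
```

```bash
cat >> h.py <<'E'
HSV['green']=[((45,80,25),(90,255,255))];HSV['yellow']=[((15,110,30),(38,255,255))];HSV['red']=[((0,130,60),(9,255,255)),((171,130,60),(180,255,255))]
def go(x,y,z,s=None):
    """tool-axis shift (in full scales) from the measured pose to world x,y,z; rows needed at 45 mm"""
    s=s or ctrl.read_state();P=np.array(s['eef_pos']);psi=s['tool_rot'][2];d=np.array([x,y,z])-P
    t=np.array([np.cos(psi)*d[0]+np.sin(psi)*d[1],np.sin(psi)*d[0]-np.cos(psi)*d[1],-d[2]])/150
    n=int(np.ceil(np.linalg.norm(d)/45));print('pos',np.round(P,1),'rot',np.round(s['tool_rot'],4),'w',round(float(s['width']),1),'t',round(float(s['clock']),1))
    print(' total',np.round(t,4),'n',n,'per row',np.round(t/max(n,1),4));return t
E
python3 - <<'E'
from h import *
for n in('top','scene'):
    p=shot(n);print(n)
    for xy in((457,-130),(438,123)): print('fresh',fit(p,'green',CAP,xy))
    for xy in((612,-6),(597,-65)): print('spent',fit(p,'red',CAP+[0,0,22],xy,rad=16))
    print('key',min((fit(p,'yellow',box(30,12,40,82),(442,288),y) for y in(0,-.2,.2)),key=lambda r:r[1]))
    for r in(20,21,22): print('rotor',r,fit(p,'brass',cyl(58,58,r),(645,138),rad=16))
    if n=='top': print('tub',[np.round(back(p,c,45)[:2],0) for c in((472,218),(549,232),(540,310),(453,295))])
go(612,-6,150)
E
```

```text
top
fresh (array([ 458.43, -135.4 ]), np.float64(0.215))
fresh (array([441.56, 127.3 ]), np.float64(0.218))
spent (array([610.41,  -6.2 ]), np.float64(0.102))
spent (array([596.52, -64.37]), np.float64(0.101))
key (array([4.4215e+02, 2.8891e+02, 7.0000e-02]), np.float64(0.244))
rotor 20 (array([644.49, 139.29]), np.float64(0.065))
rotor 21 (array([645.08, 138.54]), np.float64(0.163))
rotor 22 (array([644.8 , 137.61]), np.float64(0.277))
tub [array([ 572., -294.]), array([ 544., -433.]), array([ 403., -408.]), array([ 432., -253.])]
scene
fresh (array([ 455.09, -135.87]), np.float64(0.16))
fresh (array([438.72, 128.94]), np.float64(0.176))
spent (array([608.22,  -5.73]), np.float64(0.157))
spent (array([594.9 , -64.15]), np.float64(0.16))
key (array([ 4.4085e+02,  2.8957e+02, -5.0000e-02]), np.float64(0.103))
rotor 20 (array([647.07, 137.68]), np.float64(0.088))
rotor 21 (array([646.89, 138.32]), np.float64(0.132))
rotor 22 (array([645.43, 138.16]), np.float64(0.24))
pos [ 146.  -633.4  231.3] rot [ 3.1415e+00 -1.0000e-04  1.3259e+00] w 59.4 t 2.2
 total [4.8113 2.0001 0.5418] n 18 per row [0.2673 0.1111 0.0301]
```

>>> step_arm([
  [[0,0,0,0.267,0.11,0.03,0.4],[0,0,0,0.267,0.11,0.03,0.4],[0,0,0,0.267,0.11,0.03,0.4],[0,0,0,0.267,0.11,0.03,0.4],[0,0,0,0.267,0.11,0.03,0.4],[0,0,0,0.267,0.11,0.03,0.4],[0,0,0,0.267,0.11,0.03,0.4],[0,0,0,0.267,0.11,0.03,0.4],[0,0,0,0.267,0.11,0.03,0.4],[0,0,0,0.267,0.11,0.03,0.4],[0,0,0,0.267,0.11,0.03,0.4],[0,0,0,0.267,0.11,0.03,0.4]],
])

```text
clock: 3.4
eef_pos: [454.4, -212.7, 177.4]
tool_rot: [3.141, 0.0, 1.326]
force: [0.9, -0.6, -1.0]
width: 51.3
gripper_force: 0.0
```

```bash
python3 - <<'E'
from h import *
go(609.5,-6,120)
E
```

```text
pos [ 454.4 -212.7  177.4] rot [3.1408e+00 4.0000e-04 1.3263e+00] w 51.3 t 3.4
 total [1.5872 0.6699 0.3828] n 6 per row [0.2645 0.1116 0.0638]
```

>>> step_arm([
  [[0,0,0,0.2645,0.1117,0.0,0.4],[0,0,0,0.2645,0.1117,0.0,0.4],[0,0,0,0.2645,0.1117,0.0,0.4],[0,0,0,0.2645,0.1117,0.1,0.4],[0,0,0,0.2645,0.1117,0.14,0.4],[0,0,0,0.2645,0.1117,0.14,0.4],[0,0,0,0,0,0,0.4],[0,0,0,0,0,0,0.4]],
])

```text
clock: 4.2
eef_pos: [607.6, -5.5, 119.5]
tool_rot: [-3.14, 0.0, 1.33]
force: [0.4, -0.1, -0.6]
width: 51.3
gripper_force: 0.0
```

```bash
python3 - <<'E'
from h import *
go(609.5,-6,54)
E
```

```text
pos [607.6  -5.5 119.5] rot [-3.1401e+00  5.0000e-04  1.3302e+00] w 51.3 t 4.2
 total [-2.000e-04  1.310e-02  4.364e-01] n 2 per row [-1.000e-04  6.600e-03  2.182e-01]
```

>>> step_arm([
  [[0,0,0,0,0.013,0.146,0.4],[0,0,0,0,0,0.146,0.4],[0,0,0,0,0,0.144,0.4],[0,0,0,0,0,0,0.4],[0,0,0,0,0,0,1],[0,0,0,0,0,0,1],[0,0,0,0,0,0,1],[0,0,0,0,0,0,1],[0,0,0,0,0,0,1],[0,0,0,0,0,0,1]],
])

```text
clock: 5.2
eef_pos: [610.5, -7.6, 56.1]
tool_rot: [3.14, -0.0, 1.329]
force: [-0.9, -1.0, 6.0]
width: 34.4
gripper_force: 60.2
```

```bash
python3 - <<'E'
from h import *
go(609.5,-6,165)
p=shot('top');print('tubc',ctrl.recognise(p,'tub')[:1])
E
```

```text
pos [610.5  -7.6  56.1] rot [ 3.1397e+00 -1.0000e-04  1.3292e+00] w 34.4 t 5.2
 total [ 0.009 -0.009 -0.726] n 3 per row [ 0.003 -0.003 -0.242]
tubc [{'centre': [524.7, 249.6], 'score': 0.82}]
```

>>> step_arm([
  [[0,0,0,0,0,-0.15,1],[0,0,0,0,0,-0.29,1],[0,0,0,0,0,-0.29,1],[0,0,0,0,0,0,1]],
])

```text
clock: 5.7
eef_pos: [614.0, -6.8, 170.5]
tool_rot: [3.13, -0.003, 1.329]
force: [1.0, -0.1, -0.3]
width: 34.0
gripper_force: 61.9
```

```bash
python3 - <<'E'
from h import *
p=shot('top','t1.png')
im=np.asarray(p['img']);
for n in('tub','fresh0'): print(n,[(np.round(r['centre'],1),round(r['score'],2)) for r in ctrl.recognise(p,n)[:3]])
go(609.5,-6,165)
E
```

```text
tub [(array([521.1, 249. ]), 0.75)]
fresh0 [(array([241.8, 295.2]), 0.71), (array([242.2, 186.8]), 0.38)]
pos [609.1  -7.4 164. ] rot [-3.1408e+00  4.0000e-04  1.3295e+00] w 34.3 t 5.8
 total [ 0.0099  0.0006 -0.0064] n 1 per row [ 0.0099  0.0006 -0.0064]
```

View pics/t1.png

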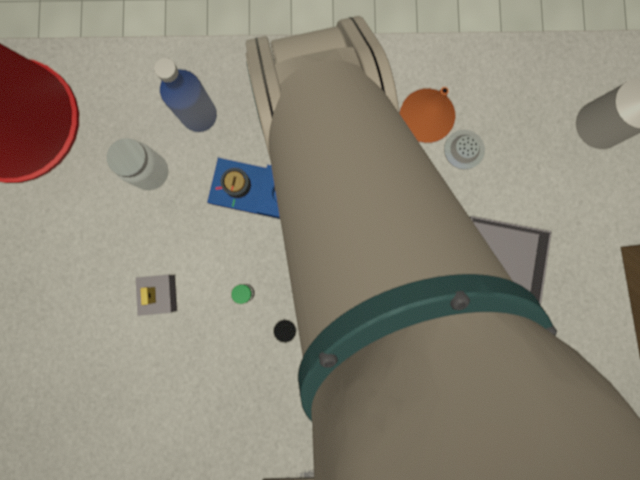

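The arm hides part of the tub at (521,249), so it hasn't moved. The fresh cap is still at (242,295). I'm carrying the first spent cartridge to the tub.

```bash
python3 - <<'E'
from h import *
go(481,-379,120)
p=shot('scene');print([np.round(back(p,r['centre'],15)[:2]) for r in ctrl.recognise(p,'tub')[:1]])
E
```

```text
pos [609.1  -7.4 164. ] rot [-3.1408e+00  4.0000e-04  1.3295e+00] w 34.3 t 5.8
 total [-2.6094 -0.2371  0.2936] n 9 per row [-0.2899 -0.0263  0.0326]
[array([ 488., -351.])]
```

>>> step_arm([
  [[0,0,0,-0.29,-0.0263,0,1],[0,0,0,-0.29,-0.0263,0,1],[0,0,0,-0.29,-0.0263,0,1],[0,0,0,-0.29,-0.0263,0,1],[0,0,0,-0.29,-0.0263,0,1],[0,0,0,-0.29,-0.0263,0,1],[0,0,0,-0.29,-0.0263,0.1,1],[0,0,0,-0.29,-0.0263,0.1,1],[0,0,0,-0.29,-0.0263,0.1,1],[0,0,0,0,0,0,1],[0,0,0,0,0,0,1]],
])

```text
clock: 7.05
eef_pos: [479.6, -379.7, 117.2]
tool_rot: [-3.138, -0.001, 1.326]
force: [0.5, 0.7, -1.2]
width: 34.4
gripper_force: 61.8
```

```bash
python3 - <<'E'
from h import *
p=shot('scene');print([np.round(back(p,r['centre'],15)[:2]) for r in ctrl.recognise(p,'tub')[:1]])
go(481,-379,42)
E
```

```text
[array([ 498., -351.])]
pos [ 482.1 -377.3  118.6] rot [-3.1406e+00 -2.0000e-03  1.3310e+00] w 33.9 t 7.2
 total [-0.0128 -0.0043  0.5106] n 2 per row [-0.0064 -0.0022  0.2553]
```

>>> step_arm([
  [[0,0,0,0,0,0.2,1],[0,0,0,0,0,0.2,1],[0,0,0,0,0,0.1,1],[0,0,0,0,0,0,1],[0,0,0,0,0,0,0.4],[0,0,0,0,0,0,0.4],[0,0,0,0,0,0,0.4],[0,0,0,0,0,-0.2,0.4],[0,0,0,0,0,-0.3,0.4],[0,0,0,0,0,-0.2,0.4],[0,0,0,0,0,0,0.4]],
])

```text
clock: 8.25
eef_pos: [484.8, -381.2, 155.3]
tool_rot: [3.131, 0.004, 1.329]
force: [0.6, -1.1, 0.3]
width: 51.2
gripper_force: 0.0
```

```bash
python3 - <<'E'
from h import *
go(595.7,-64.3,148)
E
```

```text
pos [ 484.8 -381.2  155.3] rot [3.1315 0.004  1.329 ] w 51.2 t 8.2
 total [2.2279 0.2118 0.0485] n 8 per row [0.2785 0.0265 0.0061]
```

>>> step_arm([
  [[0,0,0,0.2785,0.0265,0,0.4],[0,0,0,0.2785,0.0265,0,0.4],[0,0,0,0.2785,0.0265,0,0.4],[0,0,0,0.2785,0.0265,0,0.4],[0,0,0,0.2785,0.0265,0,0.4],[0,0,0,0.2785,0.0265,0.05,0.4],[0,0,0,0.2785,0.0265,0.1,0.4],[0,0,0,0.2785,0.0265,0.1,0.4],[0,0,0,0,0,0,0.4],[0,0,0,0,0,0,0.4],[0,0,0,0,0,0,0.4]],
])

```text
clock: 9.35
eef_pos: [592.1, -63.8, 112.0]
tool_rot: [3.142, 0.001, 1.328]
force: [1.1, -1.0, 0.7]
width: 51.1
gripper_force: 0.0
```

```bash
python3 - <<'E'
from h import *
go(595.7,-64.8,54.5)
E
```

```text
pos [592.1 -63.8 112. ] rot [3.1415e+00 1.4000e-03 1.3279e+00] w 51.1 t 9.3
 total [-0.0007  0.0251  0.3834] n 2 per row [-0.0004  0.0126  0.1917]
```

>>> step_arm([
  [[0,0,0,0,0.025,0.14,0.4],[0,0,0,0,0,0.14,0.4],[0,0,0,0,0,0.103,0.4],[0,0,0,0,0,0,0.4],[0,0,0,0,0,0,1],[0,0,0,0,0,0,1],[0,0,0,0,0,0,1],[0,0,0,0,0,0,1],[0,0,0,0,0,0,1],[0,0,0,0,0,0,1]],
])

```text
clock: 10.35
eef_pos: [596.5, -63.0, 55.2]
tool_rot: [3.14, -0.0, 1.329]
force: [0.1, -0.7, 4.7]
width: 34.6
gripper_force: 60.0
```

```bash
python3 - <<'E'
from h import *
go(595.7,-64.8,54.5)
E
```

```text
pos [596.5 -63.   55.2] rot [ 3.1404e+00 -1.0000e-04  1.3295e+00] w 34.6 t 10.3
 total [-0.0127 -0.0027  0.0044] n 1 per row [-0.0127 -0.0027  0.0044]
```

>>> step_arm([
  [[0,0,0,0,0,-0.15,1],[0,0,0,0,0,-0.29,1],[0,0,0,0,0,-0.29,1],[0,0,0,0,0,0,1],[0,0,0,0,0,0,1]],
])

```text
clock: 10.85
eef_pos: [596.4, -63.0, 164.8]
tool_rot: [3.14, -0.0, 1.329]
force: [-0.6, -0.4, -1.4]
width: 33.9
gripper_force: 61.9
```

```bash
python3 - <<'E'
from h import *
p=shot('scene','s2.png');print([np.round(back(p,r['centre'],15)[:2]) for r in ctrl.recognise(p,'tub')[:1]])
go(494,-315,120)
E
```

```text
[array([ 492., -347.])]
pos [594.9 -63.1 162.7] rot [-3.1390e+00  6.0000e-04  1.3295e+00] w 34.1 t 10.9
 total [-1.7916 -0.2516  0.2848] n 7 per row [-0.2559 -0.0359  0.0407]
```

View pics/s2.png

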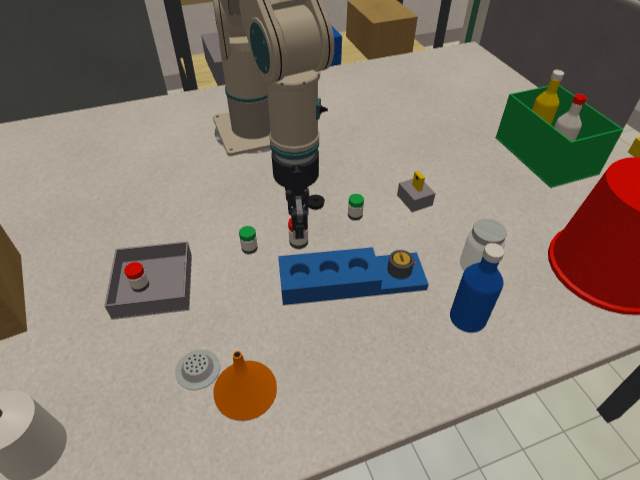

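The first spent cartridge stands in the tub at (136,276). All three wells are empty (299, 329 and 357, row about 267). The second spent cartridge is in the gripper.

>>> step_arm([
  [[0,0,0,-0.256,-0.036,0,1],[0,0,0,-0.256,-0.036,0,1],[0,0,0,-0.256,-0.036,0,1],[0,0,0,-0.256,-0.036,0,1],[0,0,0,-0.256,-0.036,0,1],[0,0,0,-0.256,-0.036,0.14,1],[0,0,0,-0.256,-0.036,0.14,1],[0,0,0,0,0,0,1],[0,0,0,0,0,0,1]],
])

```text
clock: 11.85
eef_pos: [493.1, -315.2, 119.6]
tool_rot: [-3.137, -0.001, 1.327]
force: [0.2, -0.6, -0.9]
width: 33.9
gripper_force: 61.8
```

```bash
python3 - <<'E'
from h import *
go(494,-315,43)
E
```

```text
pos [ 493.1 -315.2  119.6] rot [-3.1372e+00 -1.4000e-03  1.3268e+00] w 33.9 t 11.8
 total [0.0031 0.0057 0.5109] n 2 per row [0.0015 0.0028 0.2554]
```

>>> step_arm([
  [[0,0,0,0,0,0.2,1],[0,0,0,0,0,0.2,1],[0,0,0,0,0,0.1,1],[0,0,0,0,0,0,1],[0,0,0,0,0,0,0.4],[0,0,0,0,0,0,0.4],[0,0,0,0,0,0,0.4],[0,0,0,0,0,-0.2,0.4],[0,0,0,0,0,-0.3,0.4],[0,0,0,0,0,-0.2,0.4],[0,0,0,0,0,0,0.4]],
])

```text
clock: 12.95
eef_pos: [498.4, -316.7, 157.6]
tool_rot: [3.131, 0.003, 1.329]
force: [1.1, 0.5, -0.5]
width: 51.1
gripper_force: 0.0
```

```bash
python3 - <<'E'
from h import *
p=shot('scene');print(fit(p,'green',CAP,(457,-135)),fit(p,'green',CAP,(439,128)))
print([np.round(back(p,r['centre'],30)[:2]) for r in ctrl.recognise(p,'spent0')[:2]])
go(457,-135,95)
E
```

```text
(array([ 455.2 , -136.19]), np.float64(0.162)) (array([438.88, 129.19]), np.float64(0.179))
[array([ 497., -312.]), array([ 488., -382.])]
pos [ 495.5 -315.5  153.4] rot [3.1390e+00 1.0000e-03 1.3291e+00] w 51.7 t 13.1
 total [ 1.1068 -0.5372  0.3892] n 5 per row [ 0.2214 -0.1074  0.0778]
```

>>> step_arm([
  [[0,0,0,0.2214,-0.106,0.05,0.4],[0,0,0,0.2214,-0.106,0.08,0.4],[0,0,0,0.2214,-0.106,0.08,0.4],[0,0,0,0.2214,-0.106,0.08,0.4],[0,0,0,0.2214,-0.106,0.08,0.4],[0,0,0,0,0,0,0.4],[0,0,0,0,0,0,0.4],[0,0,0,0,0,0,0.4]],
])

```text
clock: 13.85
eef_pos: [457.6, -135.7, 96.2]
tool_rot: [-3.141, 0.001, 1.328]
force: [0.5, 0.4, -0.3]
width: 51.1
gripper_force: 0.0
```

```bash
python3 - <<'E'
from h import *
p=shot('scene');print(fit(p,'green',CAP,(457,-135)))
go(457.7,-135.5,31)
E
```

```text
(array([ 455.19, -135.91]), np.float64(0.187))
pos [ 457.8 -136.1   96.3] rot [3.1413e+00 6.0000e-04 1.3274e+00] w 51.3 t 13.9
 total [ 0.0038 -0.0013  0.4356] n 2 per row [ 0.0019 -0.0007  0.2178]
```

>>> step_arm([
  [[0,0,0,0,0,0.145,0.4],[0,0,0,0,0,0.145,0.4],[0,0,0,0,0,0.145,0.4],[0,0,0,0,0,0,0.4],[0,0,0,0,0,0,1],[0,0,0,0,0,0,1],[0,0,0,0,0,0,1],[0,0,0,0,0,0,1],[0,0,0,0,0,0,1],[0,0,0,0,0,0,1]],
])

```text
clock: 14.9
eef_pos: [458.0, -134.9, 31.7]
tool_rot: [3.141, 0.0, 1.329]
force: [-0.7, 0.5, 2.8]
width: 34.0
gripper_force: 59.9
```

```bash
python3 - <<'E'
from h import *
go(596.5,-64,115)
E
```

```text
pos [ 458.  -134.9   31.7] rot [3.1405e+00 1.0000e-04 1.3295e+00] w 34.0 t 14.9
 total [ 0.6794  0.7836 -0.5554] n 4 per row [ 0.1698  0.1959 -0.1389]
```

>>> step_arm([
  [[0,0,0,0,0,-0.277,1],[0,0,0,0,0,-0.277,1],[0,0,0,0.17,0.196,0,1],[0,0,0,0.17,0.196,0,1],[0,0,0,0.17,0.196,0,1],[0,0,0,0.17,0.196,0,1],[0,0,0,0,0,0,1],[0,0,0,0,0,0,1],[0,0,0,0,0,0,1]],
])

```text
clock: 15.8
eef_pos: [594.6, -64.6, 113.8]
tool_rot: [-3.139, 0.001, 1.329]
force: [-0.6, -0.9, -1.6]
width: 34.1
gripper_force: 60.6
```

```bash
python3 - <<'E'
from h import *
go(596.5,-64,90)
p=shot('scene','s3.png')
s=cv2.imread('pics/s3.png');a=s[190:310,240:440];cv2.imwrite('pics/s3c.png',cv2.resize(a,(800,480),interpolation=cv2.INTER_CUBIC))
E
```

```text
pos [594.6 -64.6 113.8] rot [-3.1394e+00  1.3000e-03  1.3288e+00] w 34.1 t 15.8
 total [0.0071 0.0113 0.1587] n 1 per row [0.0071 0.0113 0.1587]
```

View pics/s3c.png

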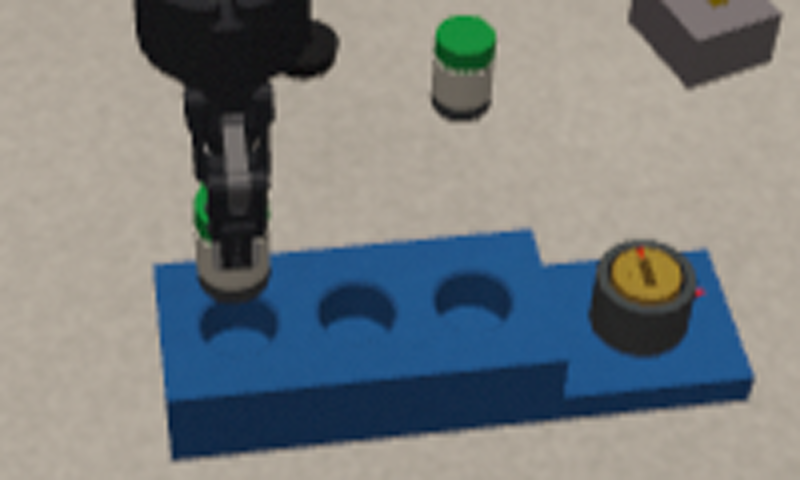

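The fresh cartridge hangs above well 0; in the crop the mouth is at (240,322), with the other wells at (356,310) and (473,298). Next I lower it.

>>> step_arm([
  [[0,0,0,0.003,0.011,0.08,1],[0,0,0,0,0,0.08,1],[0,0,0,0,0,0,1],[0,0,0,0,0,0,1],[0,0,0,0,0,0,1]],
])

```text
clock: 16.35
eef_pos: [598.0, -63.8, 90.3]
tool_rot: [3.141, -0.0, 1.329]
force: [0.6, 0.2, -0.7]
width: 34.1
gripper_force: 60.6
```

```bash
python3 - <<'E'
from h import *
go(596.5,-64,54)
E
```

```text
pos [598.  -63.8  90.3] rot [ 3.1414e+00 -1.0000e-04  1.3294e+00] w 34.1 t 16.4
 total [-0.0039 -0.0093  0.2423] n 1 per row [-0.0039 -0.0093  0.2423]
```

>>> step_arm([
  [[0,0,0,-0.002,-0.008,0.04,1],[0,0,0,0,0,0.04,1],[0,0,0,0,0,0.04,1],[0,0,0,0,0,0,1]],
])

```text
clock: 16.75
eef_pos: [595.8, -63.7, 71.2]
tool_rot: [-3.14, 0.0, 1.33]
force: [0.2, -1.0, -1.0]
width: 34.6
gripper_force: 60.6
```

```bash
python3 - <<'E'
from h import *
go(596.5,-64,54)
E
```

```text
pos [595.8 -63.7  71.2] rot [-3.1397e+00  4.0000e-04  1.3296e+00] w 34.6 t 16.8
 total [-0.0008  0.0049  0.1147] n 1 per row [-0.0008  0.0049  0.1147]
```

>>> step_arm([
  [[0,0,0,0,0,0.04,1],[0,0,0,0,0,0.04,1],[0,0,0,0,0,0.03,1],[0,0,0,0,0,0,1],[0,0,0,0,0,0,1]],
])

```text
clock: 17.25
eef_pos: [596.6, -63.7, 55.7]
tool_rot: [-3.141, 0.0, 1.33]
force: [0.8, -0.1, -1.6]
width: 34.2
gripper_force: 60.6
```

```bash
python3 - <<'E'
from h import *
go(596.5,-64,54)
E
```

```text
pos [596.6 -63.7  55.7] rot [-3.1414  0.      1.3295] w 34.2 t 17.2
 total [-0.0019 -0.0001  0.0111] n 1 per row [-0.0019 -0.0001  0.0111]
```

>>> step_arm([
  [[0,0,0,0,0,0.009,1],[0,0,0,0,0,0,1],[0,0,0,0,0,0,0.4],[0,0,0,0,0,0,0.4],[0,0,0,0,0,0,0.4],[0,0,0,0,0,-0.2,0.4],[0,0,0,0,0,-0.3,0.4],[0,0,0,0,0,0,0.4],[0,0,0,0,0,0,0.4]],
])

```text
clock: 18.15
eef_pos: [597.5, -63.9, 130.8]
tool_rot: [3.139, -0.0, 1.329]
force: [-0.3, -0.0, -0.8]
width: 51.1
gripper_force: 0.0
```

```bash
python3 - <<'E'
from h import *
p=shot('scene');print('seated',fit(p,'green',CAP+[0,0,22],(597,-64),rad=16),'up?',fit(p,'green',CAP+[0,0,28],(597,-64),rad=16));print(fit(p,'green',CAP,(439,128)))
p=shot('top');print(fit(p,'green',CAP,(441,128)))
go(440.5,127.8,115)
E
```

```text
seated (array([594.24, -64.15]), np.float64(0.104)) up? (array([599.35, -65.71]), np.float64(0.122))
(array([438.84, 128.88]), np.float64(0.18))
(array([442.22, 126.79]), np.float64(0.237))
pos [595.8 -63.9 128.7] rot [-3.1400e+00  4.0000e-04  1.3294e+00] w 51.3 t 18.2
 total [ 0.9931 -1.3108  0.0915] n 6 per row [ 0.1655 -0.2185  0.0153]
```

>>> step_arm([
  [[0,0,0,0.1655,-0.2185,0,0.4],[0,0,0,0.1655,-0.2185,0,0.4],[0,0,0,0.1655,-0.2185,0,0.4],[0,0,0,0.1655,-0.2185,0,0.4],[0,0,0,0.1655,-0.2185,0.1,0.4],[0,0,0,0.1655,-0.2185,0.1,0.4],[0,0,0,0,0,0,0.4],[0,0,0,0,0,0,0.4],[0,0,0,0,0,0,0.4]],
])

```text
clock: 19.15
eef_pos: [441.8, 126.9, 99.1]
tool_rot: [3.142, 0.001, 1.328]
force: [-0.3, -0.0, -0.3]
width: 51.4
gripper_force: 0.0
```

```bash
python3 - <<'E'
from h import *
p=shot('scene');print(fit(p,'green',CAP,(439,128)))
go(441.2,128,31)
E
```

```text
(array([438.87, 129.19]), np.float64(0.175))
pos [442.2 126.6  99.3] rot [3.1411e+00 5.0000e-04 1.3272e+00] w 50.9 t 19.2
 total [ 0.0072 -0.0084  0.4553] n 2 per row [ 0.0036 -0.0042  0.2276]
```

>>> step_arm([
  [[0,0,0,0.007,-0.006,0.152,0.4],[0,0,0,0,0,0.152,0.4],[0,0,0,0,0,0.15,0.4],[0,0,0,0,0,0,0.4],[0,0,0,0,0,0,1],[0,0,0,0,0,0,1],[0,0,0,0,0,0,1],[0,0,0,0,0,0,1],[0,0,0,0,0,0,1],[0,0,0,0,0,0,1]],
])

```text
clock: 20.2
eef_pos: [441.1, 129.2, 31.9]
tool_rot: [3.141, -0.001, 1.33]
force: [-0.2, -0.1, 3.7]
width: 34.4
gripper_force: 59.9
```

```bash
python3 - <<'E'
from h import *
go(610.2,-6,115)
E
```

```text
pos [441.1 129.2  31.9] rot [ 3.1406e+00 -5.0000e-04  1.3295e+00] w 34.4 t 20.2
 total [-0.6059  1.3101 -0.5543] n 6 per row [-0.101   0.2183 -0.0924]
```

>>> step_arm([
  [[0,0,0,0,0,-0.277,1],[0,0,0,0,0,-0.277,1],[0,0,0,-0.1,0.2187,0,1],[0,0,0,-0.1,0.2187,0,1],[0,0,0,-0.1,0.2187,0,1],[0,0,0,-0.1,0.2187,0,1],[0,0,0,-0.1,0.2187,0,1],[0,0,0,-0.1,0.2187,0,1],[0,0,0,0,0,0.16,1],[0,0,0,0,0,0,1],[0,0,0,0,0,0,1],[0,0,0,0,0,0,1]],
])

```text
clock: 21.4
eef_pos: [610.0, -4.2, 91.2]
tool_rot: [-3.142, -0.001, 1.331]
force: [-0.2, 0.2, -0.5]
width: 33.8
gripper_force: 60.4
```

```bash
python3 - <<'E'
from h import *
go(610.5,-5.6,54)
E
```

```text
pos [610.   -4.2  91.2] rot [-3.1416e+00 -5.0000e-04  1.3311e+00] w 33.8 t 21.4
 total [-0.0084  0.0057  0.2477] n 1 per row [-0.0084  0.0057  0.2477]
```

>>> step_arm([
  [[0,0,0,-0.007,0.003,0.0,1],[0,0,0,0,0,0.04,1],[0,0,0,0,0,0.04,1],[0,0,0,0,0,0.04,1],[0,0,0,0,0,0,1]],
])

```text
clock: 21.9
eef_pos: [609.5, -6.5, 71.2]
tool_rot: [-3.139, 0.001, 1.33]
force: [-0.1, -0.5, -0.8]
width: 34.4
gripper_force: 60.4
```

```bash
python3 - <<'E'
from h import *
go(610.5,-5.6,54)
E
```

```text
pos [609.5  -6.5  71.2] rot [-3.1394e+00  7.0000e-04  1.3296e+00] w 34.4 t 21.9
 total [0.0072 0.005  0.115 ] n 1 per row [0.0072 0.005  0.115 ]
```

Already in the well with no force. I'll lower it the rest of the way and release.

>>> step_arm([
  [[0,0,0,0,0,0.04,1],[0,0,0,0,0,0.04,1],[0,0,0,0,0,0.036,1],[0,0,0,0,0,0,1],[0,0,0,0,0,0,1]],
])

```text
clock: 22.4
eef_pos: [610.3, -6.5, 54.9]
tool_rot: [-3.141, 0.0, 1.33]
force: [0.2, 0.3, -1.1]
width: 34.1
gripper_force: 60.3
```

```bash
python3 - <<'E'
from h import *
s=ctrl.read_state();print(s['force']);go(610.5,-5.6,54,s)
E
```

```text
[ 0.19976054  0.34448786 -1.05220779]
pos [610.3  -6.5  54.9] rot [-3.1413e+00  1.0000e-04  1.3295e+00] w 34.1 t 22.4
 total [ 0.0057 -0.0004  0.0059] n 1 per row [ 0.0057 -0.0004  0.0059]
```

>>> step_arm([
  [[0,0,0,0,0,0,0.4],[0,0,0,0,0,0,0.4],[0,0,0,0,0,0,0.4],[0,0,0,0,0,-0.2,0.4],[0,0,0,0,0,-0.3,0.4],[0,0,0,0,0,0,0.4],[0,0,0,0,0,0,0.4]],
])

```text
clock: 23.1
eef_pos: [611.3, -6.5, 131.4]
tool_rot: [3.139, -0.001, 1.329]
force: [-0.3, -0.7, -0.0]
width: 51.7
gripper_force: 0.0
```

```bash
python3 - <<'E'
from h import *
p=shot('scene','s4.png')
for xy in((597,-64),(610,-6)): print('seated',fit(p,'green',CAP+[0,0,22],xy,rad=16))
print('key',min((fit(p,'yellow',box(30,12,40,82),(441,289),y) for y in(0,-.2,.2)),key=lambda r:r[1]))
go(442,289,115)
E
```

```text
seated (array([594.61, -64.06]), np.float64(0.13))
seated (array([608.57,  -6.49]), np.float64(0.108))
key (array([ 4.4082e+02,  2.8952e+02, -5.0000e-02]), np.float64(0.101))
pos [610.2  -6.6 130.1] rot [3.1415e+00 2.0000e-04 1.3293e+00] w 51.5 t 23.1
 total [ 1.6454 -1.5602  0.1009] n 8 per row [ 0.2057 -0.195   0.0126]
```

View pics/s4.png

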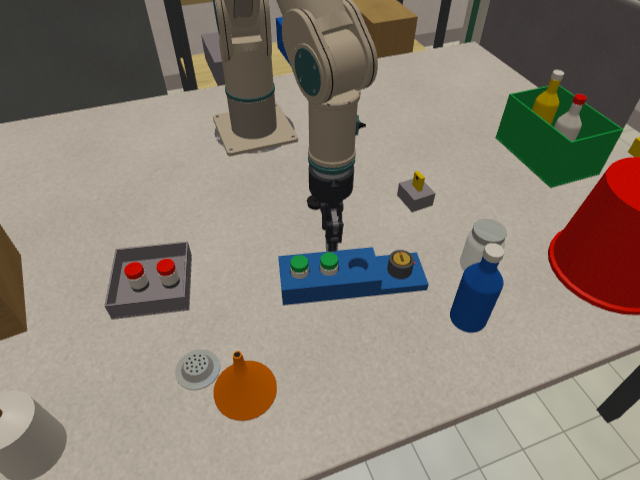

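The wells show green caps at (299,263) and (329,262), and both spent cartridges are in the tub at (136,275) and (167,272). Now the key: I need its yaw and the station's yaw.

```bash
python3 - <<'E'
from h import *
for n in('top','scene'):
    p=shot(n);im=np.asarray(p['img']);u=proj(p,(470,270,0));u=np.int32(u);print(n,'table HSV',cv2.cvtColor(im[None,u[1],u[0]-40:u[0]-30].copy(),cv2.COLOR_RGB2HSV).mean((0,1)).round(),)
    for V in((115,125,135)):
        HSV['dark']=[((0,0,0),(180,255,V)),((15,110,30),(38,255,255))]
        print(V,'stand',min((fit(p,'dark',box(70,60,0,40),(440,283),y,rad=34) for y in(0,.1,-.1)),key=lambda r:r[1]))
    HSV['blue']=[((95,120,30),(125,255,255))]
# slot angle in rotor: dark pixels inside the disc
    o=np.int32(np.round(proj(p,(646,138.5,58))));r=9
    big=cv2.cvtColor(cv2.resize(im[o[1]-r:o[1]+r+1,o[0]-r:o[0]+r+1],None,fx=8,fy=8,interpolation=cv2.INTER_CUBIC),cv2.COLOR_RGB2HSV)
    for th in(60,75,90):
        m=(big[...,2]<th).astype(np.uint8);k,lab,st,c=cv2.connectedComponentsWithStats(m)
        j=[i for i in range(1,k) if np.linalg.norm(c[i]-76)<28 and st[i,4]>60]
        for i in j:
            ys,xs=np.nonzero(lab==i);W=np.array([back(p,(x/8-.5+1/16+o[0]-r,y/8-.5+1/16+o[1]-r),58)[:2] for x,y in zip(xs,ys)])
            w,v=np.linalg.eigh(np.cov(W.T));print('slot',th,W.mean(0).round(1),'yaw',round(float(np.arctan(v[1,1]/v[0,1])),3),'len',np.sqrt(12*w).round(1))
E
```

```text
top table HSV [ 20.  25. 159.]
115 stand (array([451.06, 151.67,   1.44]), np.float64(1.0))
125 stand (array([447.5 , 152.35,   1.08]), np.float64(1.0))
135 stand (array([447.62, 152.65,   1.08]), np.float64(1.0))
slot 90 [644.9 139.9] yaw -0.231 len [ 2.1 11.6]
scene table HSV [ 18.  32. 179.]
115 stand (array([4.4184e+02, 2.8861e+02, 4.0000e-02]), np.float64(0.962))
125 stand (array([4.4093e+02, 2.8950e+02, 6.0000e-02]), np.float64(0.123))
135 stand (array([4.4134e+02, 2.8916e+02, 8.0000e-02]), np.float64(0.084))
slot 90 [652.6 133.1] yaw -0.659 len [46.  55.6]
slot 90 [645.3 139.1] yaw -0.219 len [ 3.1 14.9]
```

>>> step_arm([
  [[0,0,0,0.2057,-0.195,0,0.4],[0,0,0,0.2057,-0.195,0,0.4],[0,0,0,0.2057,-0.195,0,0.4],[0,0,0,0.2057,-0.195,0,0.4],[0,0,0,0.2057,-0.195,0,0.4],[0,0,0,0.2057,-0.195,0,0.4],[0,0,0,0.2057,-0.195,0,0.4],[0,0,0,0.2057,-0.195,0,0.4],[0,0,-0.18,0,0,0,0.4],[0,0,-0.18,0,0,0,0.4],[0,0,-0.18,0,0,0,0.4],[0,0,-0.18,0,0,0,0.4]],
])

```text
clock: 24.45
eef_pos: [441.4, 288.9, 128.9]
tool_rot: [-3.139, 0.001, 1.902]
force: [-0.0, -0.6, -0.6]
width: 51.2
gripper_force: 0.0
```

>>> step_arm([
  [[0,0,-0.18,0,0,0,0.4],[0,0,-0.18,0,0,0,0.4],[0,0,-0.18,0,0,0,0.4],[0,0,-0.18,0,0,0,0.4],[0,0,-0.18,0,0,0,0.4],[0,0,-0.18,0,0,0,0.4],[0,0,-0.18,0,0,0,0.4],[0,0,-0.18,0,0,0,0.4],[0,0,-0.18,0,0,0,0.4],[0,0,0,0,0,0,0.4],[0,0,0,0,0,0,0.4]],
])

```text
clock: 25.55
eef_pos: [441.8, 288.8, 129.2]
tool_rot: [-3.141, -0.002, -3.119]
force: [0.1, -0.0, 0.3]
width: 51.7
gripper_force: 0.0
```

```bash
python3 - <<'E'
from h import *
p=shot('scene')
print('key',min((fit(p,'yellow',box(30,12,40,82),(441,289),y) for y in(0,-.2,.2)),key=lambda r:r[1]))
go(441.8,289.1,46)
E
```

```text
key (array([ 4.4080e+02,  2.8959e+02, -6.0000e-02]), np.float64(0.103))
pos [441.9 288.9 129.5] rot [-3.1411e+00 -1.2000e-03 -3.1189e+00] w 51.0 t 25.6
 total [0.0007 0.0016 0.5563] n 2 per row [0.0003 0.0008 0.2782]
```

>>> step_arm([
  [[0,0,-0.042,0,0.0,0.0,0.4],[0,0,0,0,0.002,0.185,0.4],[0,0,0,0,0,0.185,0.4],[0,0,0,0,0,0.185,0.4],[0,0,0,0,0,0,0.4],[0,0,0,0,0,0,1],[0,0,0,0,0,0,1],[0,0,0,0,0,0,1],[0,0,0,0,0,0,1],[0,0,0,0,0,0,1],[0,0,0,0,0,0,1],[0,0,0,0,0,0,1]],
])

```text
clock: 26.8
eef_pos: [443.0, 290.2, 48.3]
tool_rot: [3.14, 0.002, -3.083]
force: [-0.1, 0.1, 7.6]
width: 11.3
gripper_force: 58.8
```

```bash
python3 - <<'E'
from h import *
s=ctrl.read_state();print(np.round(s['force'],1),np.round(s['torque'],2));go(441.8,289.1,46,s)
E
```

```text
[-0.1  0.1  7.6] [-0.11  0.13 -0.03]
pos [443.  290.2  48.3] rot [ 3.1402e+00  2.4000e-03 -3.0830e+00] w 11.3 t 26.8
 total [ 0.0087 -0.0068  0.0154] n 1 per row [ 0.0087 -0.0068  0.0154]
```

>>> step_arm([
  [[0,0,0,0,0,-0.1,1],[0,0,0,0,0,-0.2,1],[0,0,0,0,0,-0.2,1],[0,0,0.123,0,0,0,1],[0,0,0.123,0,0,0,1],[0,0,0.123,0,0,0,1],[0,0,0,0,0,0,1],[0,0,0,0,0,0,1]],
])

```text
clock: 27.6
eef_pos: [442.3, 289.4, 122.6]
tool_rot: [3.141, 0.001, 2.913]
force: [1.1, 0.1, -0.6]
width: 11.6
gripper_force: 59.5
```

```bash
python3 - <<'E'
from h import *
go(646.1,139.8,110)
p=shot('scene','s5.png')
E
```

```text
pos [442.3 289.4 122.6] rot [3.1414e+00 6.0000e-04 2.9128e+00] w 11.6 t 27.6
 total [-1.5494 -0.6632  0.0837] n 6 per row [-0.2582 -0.1105  0.0139]
```

>>> step_arm([
  [[0,0,0,-0.2582,-0.1105,0,1],[0,0,0,-0.2582,-0.1105,0,1],[0,0,0,-0.2582,-0.1105,0,1],[0,0,0,-0.2582,-0.1105,0,1],[0,0,0,-0.2582,-0.1105,0,1],[0,0,0,-0.2582,-0.1105,0.07,1],[0,0,0,0,0,0,1],[0,0,0,0,0,0,1],[0,0,0,0,0,0,1]],
])

```text
clock: 28.55
eef_pos: [644.5, 140.8, 111.4]
tool_rot: [3.141, -0.001, 2.913]
force: [0.0, 0.6, -0.1]
width: 11.2
gripper_force: 59.5
```

```bash
python3 - <<'E'
from h import *
go(646.1,139.8,97)
p=shot('scene','s6.png')
s=cv2.imread('pics/s6.png');a=s[200:290,350:450];cv2.imwrite('pics/s6c.png',cv2.resize(a,(660,594),interpolation=cv2.INTER_CUBIC))
E
```

```text
pos [644.5 140.8 111.4] rot [ 3.1406e+00 -1.5000e-03  2.9128e+00] w 11.2 t 28.6
 total [-0.0121 -0.0043  0.096 ] n 1 per row [-0.0121 -0.0043  0.096 ]
```

View pics/s6c.png

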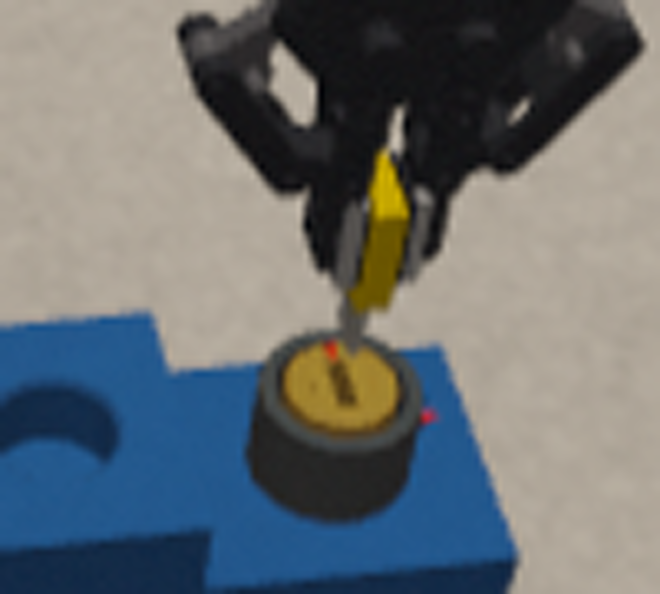

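The key hangs just above the rotor: blade tip at about crop (350,350), slot centre at about (342,378). I'll check where these lie in numbers, then lower it.

>>> step_arm([
  [[0,0,0,-0.006,-0.004,0.05,1],[0,0,0,0,0,0.042,1],[0,0,0,0,0,0,1],[0,0,0,0,0,0,1],[0,0,0,0,0,0,1]],
])

```text
clock: 29.1
eef_pos: [646.4, 138.9, 97.6]
tool_rot: [3.141, 0.0, 2.911]
force: [0.7, 0.3, 0.2]
width: 10.9
gripper_force: 59.5
```

```bash
python3 - <<'E'
from h import *
p=shot('scene','s7.png')
print('tip',back(p,(403.0,252.8),75)[:2].round(1),'slot',back(p,(401.8,257.3),58)[:2].round(1))
s=ctrl.read_state();print(np.round(s['force'],1));go(646.1,139.8,66,s)
s=cv2.imread('pics/s7.png');a=s[225:285,370:430];cv2.imwrite('pics/s7c.png',cv2.resize(a,(600,600),interpolation=cv2.INTER_CUBIC))
E
```

```text
tip [647.  139.5] slot [644.3 140.7]
[ 1.2 -0.3 -0.2]
pos [646.5 138.8  97.7] rot [3.1414e+00 3.0000e-04 2.9106e+00] w 11.0 t 29.1
 total [0.0042 0.0061 0.2115] n 1 per row [0.0042 0.0061 0.2115]
```

View pics/s7c.png

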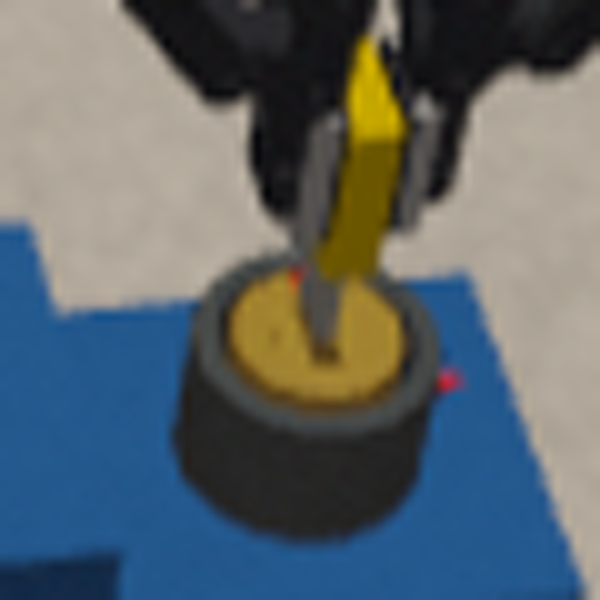

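The blade is just above the slot, whose end shows at crop (325,357). I'm shifting about 0.8 mm to +y and lowering gently.

>>> step_arm([
  [[0,0,0,0.003,0.006,0.0,1],[0,0,0,0,0,0.02,1],[0,0,0,0,0,0.02,1],[0,0,0,0,0,0.015,1],[0,0,0,0,0,0,1]],
])

```text
clock: 29.65
eef_pos: [645.8, 139.4, 88.7]
tool_rot: [-3.141, -0.001, 2.91]
force: [0.3, 1.1, -0.3]
width: 11.2
gripper_force: 59.5
```

```bash
python3 - <<'E'
from h import *
s=ctrl.read_state();print(np.round(s['force'],1),np.round(s['torque'],2));go(646.1,139.8,66,s)
E
```

```text
[ 0.3  1.1 -0.3] [0.01 0.03 0.03]
pos [645.8 139.4  88.7] rot [-3.1411e+00 -8.0000e-04  2.9104e+00] w 11.2 t 29.6
 total [-0.0011  0.0029  0.1512] n 1 per row [-0.0011  0.0029  0.1512]
```

>>> step_arm([
  [[0,0,0,0,0.002,0.03,1],[0,0,0,0,0,0.03,1],[0,0,0,0,0,0.03,1],[0,0,0,0,0,0.03,1],[0,0,0,0,0,0.02,1],[0,0,0,0,0,0,1],[0,0,0,0,0,0,1]],
])

```text
clock: 30.35
eef_pos: [646.2, 140.0, 68.2]
tool_rot: [3.142, -0.0, 2.911]
force: [-0.2, -0.3, -0.3]
width: 11.4
gripper_force: 59.5
```

```bash
python3 - <<'E'
from h import *
s=ctrl.read_state();print(np.round(s['force'],1),np.round(s['torque'],2));go(646.1,139.8,66,s)
E
```

```text
[-0.2 -0.3 -0.3] [ 0.04 -0.01 -0.01]
pos [646.2 140.   68.2] rot [ 3.1415 -0.      2.9105] w 11.4 t 30.4
 total [ 0.0005 -0.0013  0.0149] n 1 per row [ 0.0005 -0.0013  0.0149]
```

>>> step_arm([
  [[0,0,0,0,0,0.01,1],[0,0,0,0,0,0.01,1],[0,0,0,0,0,0.008,1],[0,0,0,0,0,0,1],[0,0,0,0,0,0,1],[0,0,0,0,0,0,1]],
])

```text
clock: 30.95
eef_pos: [646.6, 140.1, 66.3]
tool_rot: [-3.142, 0.002, 2.91]
force: [-3.1, -1.5, 10.9]
width: 11.4
gripper_force: 61.5
```

```bash
python3 - <<'E'
from h import *
s=ctrl.read_state();print(np.round(s['force'],1),np.round(s['torque'],2));go(646.1,139.8,66,s)
E
```

```text
[-3.1 -1.5 10.9] [-0.34  0.81  0.04]
pos [646.6 140.1  66.3] rot [-3.1415e+00  1.5000e-03  2.9103e+00] w 11.4 t 30.9
 total [ 0.0028 -0.0026  0.0018] n 1 per row [ 0.0028 -0.0026  0.0018]
```

>>> step_arm([
  [[0,0,0.15,0,0,-0.003,1],[0,0,0.15,0,0,0,1],[0,0,0.15,0,0,0,1],[0,0,0.15,0,0,0,1],[0,0,0.15,0,0,0,1],[0,0,0.15,0,0,0,1],[0,0,0.15,0,0,0,1],[0,0,0.15,0,0,0,1],[0,0,0.15,0,0,0,1],[0,0,0.15,0,0,0,1],[0,0,0.08,0,0,0,1],[0,0,0,0,0,0,1]],
])

```text
clock: 32.15
eef_pos: [644.8, 137.9, 66.3]
tool_rot: [-3.139, 0.004, 1.668]
force: [-7.0, -4.4, 13.7]
width: 11.2
gripper_force: 61.6
```

```bash
python3 - <<'E'
from h import *
s=ctrl.read_state();print(np.round(s['force'],1),np.round(s['torque'],2));go(646.1,139.8,66,s)
E
```

```text
[-7.  -4.4 13.7] [-0.98  1.49 -0.04]
pos [644.8 137.9  66.3] rot [-3.1386  0.0037  1.6676] w 11.2 t 32.1
 total [0.0116 0.0097 0.0017] n 1 per row [0.0116 0.0097 0.0017]
```

>>> step_arm([
  [[0,0,0.08,0,0,0,1],[0,0,0.08,0,0,0,1],[0,0,0.06,0,0,0,1],[0,0,0,0,0,0,1],[0,0,0,0,0,0,1]],
])

```text
clock: 32.65
eef_pos: [644.0, 138.1, 66.2]
tool_rot: [-3.138, 0.004, 1.497]
force: [-8.4, -4.6, 15.0]
width: 10.9
gripper_force: 61.9
```

```bash
python3 - <<'E'
from h import *
s=ctrl.read_state();print(np.round(s['force'],1),np.round(s['torque'],2));go(646.1,139.8,66,s)
p=shot('scene','s8.png')
s=cv2.imread('pics/s8.png');a=s[225:285,370:430];cv2.imwrite('pics/s8c.png',cv2.resize(a,(600,600),interpolation=cv2.INTER_CUBIC))
E
```

```text
[-8.4 -4.6 15. ] [-0.9   1.91  0.19]
pos [644.  138.1  66.2] rot [-3.1376  0.0041  1.4969] w 10.9 t 32.6
 total [0.0125 0.0132 0.0016] n 1 per row [0.0125 0.0132 0.0016]
```

View pics/s8c.png

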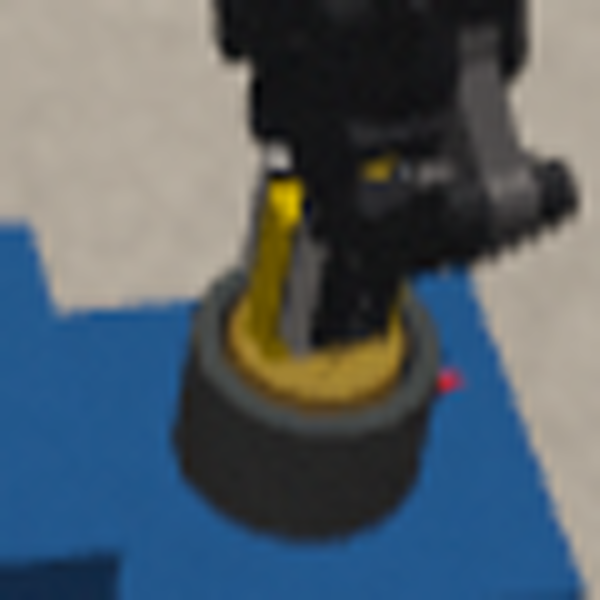

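The key has turned to sit along the station's y, head at crop (275,260), and the torque has risen as it should at the stop. I'll give it one small extra turn to confirm.

>>> step_arm([
  [[0,0,0.08,0,0,0,1],[0,0,0,0,0,0,1],[0,0,0,0,0,0,1]],
])

```text
clock: 33.0
eef_pos: [643.8, 138.1, 66.3]
tool_rot: [-3.138, 0.005, 1.436]
force: [-8.2, -4.9, 15.9]
width: 11.3
gripper_force: 62.1
```

```bash
python3 - <<'E'
from h import *
s=ctrl.read_state();print(np.round(s['force'],1),np.round(s['torque'],2));go(646.1,139.8,66,s)
E
```

```text
[-8.2 -4.9 15.9] [-0.93  1.92  0.54]
pos [643.8 138.1  66.3] rot [-3.1377  0.0046  1.4357] w 11.3 t 33.0
 total [0.0132 0.0136 0.0018] n 1 per row [0.0132 0.0136 0.0018]
```

>>> step_arm([
  [[0,0,-0.15,0,0,0,1],[0,0,-0.15,0,0,0,1],[0,0,-0.15,0,0,0,1],[0,0,-0.15,0,0,0,1],[0,0,-0.15,0,0,0,1],[0,0,-0.15,0,0,0,1],[0,0,-0.15,0,0,0,1],[0,0,-0.15,0,0,0,1],[0,0,-0.15,0,0,0,1],[0,0,-0.15,0,0,0,1],[0,0,-0.15,0,0,0,1],[0,0,-0.15,0,0,0,1]],
])

```text
clock: 34.2
eef_pos: [646.8, 140.8, 66.3]
tool_rot: [3.14, 0.002, 2.852]
force: [-1.9, -0.7, 8.4]
width: 11.4
gripper_force: 60.8
```

>>> step_arm([
  [[0,0,-0.1,0,0,0,1],[0,0,-0.1,0,0,0,1],[0,0,-0.1,0,0,0,1],[0,0,0,0,0,0,1],[0,0,0,0,0,0,1]],
])

```text
clock: 34.7
eef_pos: [647.0, 140.5, 66.3]
tool_rot: [3.141, 0.002, 3.083]
force: [-1.0, 0.1, 7.5]
width: 11.3
gripper_force: 60.8
```

```bash
python3 - <<'E'
from h import *
s=ctrl.read_state();print(np.round(s['force'],1),np.round(s['torque'],2));go(646.1,139.8,66,s)
E
```

```text
[-1.   0.1  7.5] [-0.08  0.45 -0.04]
pos [647.  140.5  66.3] rot [3.1406e+00 2.0000e-03 3.0832e+00] w 11.3 t 34.7
 total [ 0.0055 -0.005   0.002 ] n 1 per row [ 0.0055 -0.005   0.002 ]
```

>>> step_arm([
  [[0,0,-0.08,0,0,0,1],[0,0,0,0,0,0,1],[0,0,0,0,0,0,1]],
])

```text
clock: 35.0
eef_pos: [647.1, 140.6, 66.3]
tool_rot: [3.14, 0.002, -3.138]
force: [-1.4, 0.2, 8.1]
width: 11.1
gripper_force: 60.8
```

```bash
python3 - <<'E'
from h import *
s=ctrl.read_state();print(np.round(s['force'],1),np.round(s['torque'],2));go(646.1,139.8,66,s)
E
```

```text
[-1.4  0.2  8.1] [-0.03  0.31 -0.23]
pos [647.1 140.6  66.3] rot [ 3.1405e+00  2.2000e-03 -3.1380e+00] w 11.1 t 35.0
 total [ 0.0064 -0.0056  0.0019] n 1 per row [ 0.0064 -0.0056  0.0019]
```

>>> step_arm([
  [[0,0,0.1,0,0,0,1],[0,0,0.1,0,0,-0.003,1],[0,0,0.02,0,0,0,1],[0,0,0,0,0,0,1],[0,0,0,0,0,0,1]],
])

```text
clock: 35.5
eef_pos: [647.2, 140.4, 66.3]
tool_rot: [3.141, 0.002, 2.974]
force: [-0.7, 0.3, 6.3]
width: 11.3
gripper_force: 60.6
```

```bash
python3 - <<'E'
from h import *
s=ctrl.read_state();print(np.round(s['force'],1),np.round(s['torque'],2));go(646.1,139.8,66,s)
p=shot('scene','s9.png');t=shot('top')
s=cv2.imread('pics/s9.png');a=cv2.resize(s[225:285,370:430],(400,400),interpolation=cv2.INTER_CUBIC);b=cv2.cvtColor(np.asarray(t['img']),cv2.COLOR_RGB2BGR)[150:210,205:265];cv2.imwrite('pics/s9c.png',np.hstack([a,cv2.resize(b,(400,400),interpolation=cv2.INTER_CUBIC)]))
E
```

```text
[-0.7  0.3  6.3] [-0.09  0.16  0.02]
pos [647.2 140.4  66.3] rot [3.1407e+00 2.3000e-03 2.9744e+00] w 11.3 t 35.5
 total [ 0.0066 -0.0049  0.0023] n 1 per row [ 0.0066 -0.0049  0.0023]
```

View pics/s9c.png

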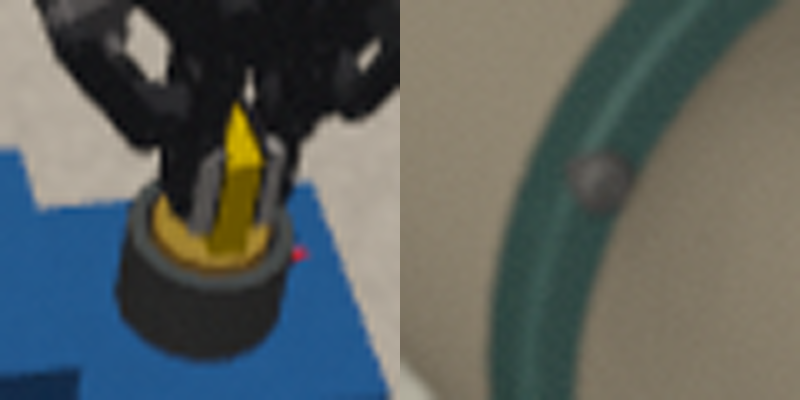

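The key stands at its home orientation, head at crop (235,210) and seated on the rotor, with torque near zero. I'm pulling it straight out.

>>> step_arm([
  [[0,0,0,0,0,-0.05,1],[0,0,0,0,0,-0.08,1],[0,0,0,0,0,-0.1,1],[0,0,0,0,0,-0.14,1],[0,0,0,0,0,0,1],[0,0,0,0,0,0,1]],
])

```text
clock: 36.2
eef_pos: [646.6, 139.7, 121.4]
tool_rot: [3.142, 0.001, 2.973]
force: [-1.3, -0.7, -0.8]
width: 11.4
gripper_force: 59.5
```

```bash
python3 - <<'E'
from h import *
s=ctrl.read_state();print(np.round(s['force'],1));go(443,290.2,121,s)
p=shot('scene','s10.png')
s=cv2.imread('pics/s10.png');cv2.imwrite('pics/s10c.png',cv2.resize(s[205:285,365:445],(600,600),interpolation=cv2.INTER_CUBIC))
E
```

```text
[-1.3 -0.7 -0.8]
pos [646.6 139.7 121.4] rot [3.1415e+00 1.4000e-03 2.9733e+00] w 11.4 t 36.2
 total [1.5061 0.7617 0.0027] n 6 per row [0.251  0.1269 0.0004]
```

View pics/s10c.png

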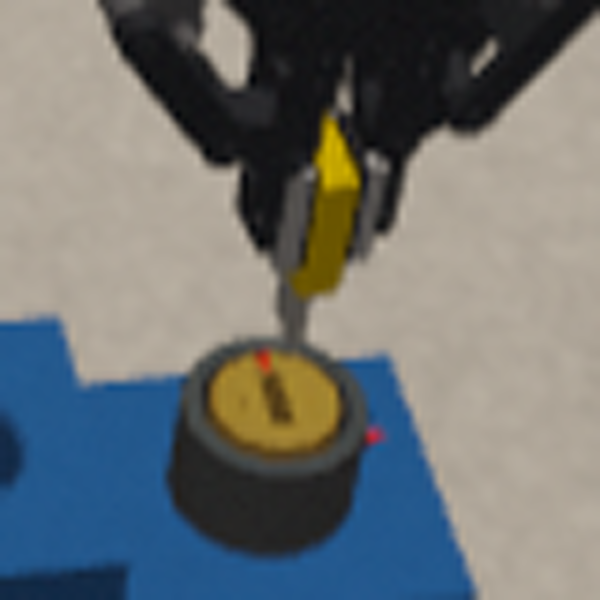

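The rotor pointer is home at crop (263,358), the slot is at (275,398), and the key is out and still gripped. Going back to the stand.

>>> step_arm([
  [[0,0,0,0.251,0.127,0,1],[0,0,0,0.251,0.127,0,1],[0,0,0,0.251,0.127,0,1],[0,0,0,0.251,0.127,0,1],[0,0,0,0.251,0.127,0,1],[0,0,0,0.251,0.127,0,1],[0,0,-0.1445,0,0,0.1,1],[0,0,-0.1445,0,0,0.1,1],[0,0,0,0,0,0,1],[0,0,0,0,0,0,1],[0,0,0,0,0,0,1]],
])

```text
clock: 37.35
eef_pos: [443.0, 290.4, 90.8]
tool_rot: [3.141, 0.0, -3.085]
force: [-0.2, 0.6, -0.3]
width: 11.3
gripper_force: 59.5
```

```bash
python3 - <<'E'
from h import *
go(443,290.2,80)
p=shot('scene','s11.png')
s=cv2.imread('pics/s11.png');cv2.imwrite('pics/s11c.png',cv2.resize(s[135:215,375:455],(600,600),interpolation=cv2.INTER_CUBIC))
E
```

```text
pos [443.  290.4  90.8] rot [ 3.1413e+00  3.0000e-04 -3.0854e+00] w 11.3 t 37.4
 total [ 0.0002 -0.0015  0.0719] n 1 per row [ 0.0002 -0.0015  0.0719]
```

View pics/s11c.png

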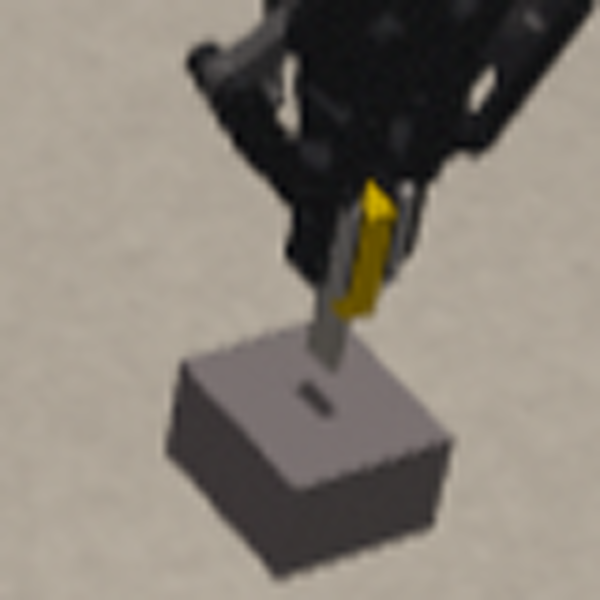

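The blade tip at crop (321,363) hangs above the stand's slot at (316,400). I'm lowering.

>>> step_arm([
  [[0,0,0,0,0,0.03,1],[0,0,0,0,0,0.03,1],[0,0,0,0,0,0.03,1],[0,0,0,0,0,0.03,1],[0,0,0,0,0,0.02,1],[0,0,0,0,0,0,1]],
])

```text
clock: 38.0
eef_pos: [442.4, 290.2, 68.9]
tool_rot: [-3.141, -0.001, -3.083]
force: [0.4, -0.2, -0.8]
width: 11.2
gripper_force: 59.5
```

```bash
python3 - <<'E'
from h import *
s=ctrl.read_state();print(np.round(s['force'],1),np.round(s['torque'],2));go(443,290.2,48.3,s)
E
```

```text
[ 0.4 -0.2 -0.8] [-0.02  0.01  0.  ]
pos [442.4 290.2  68.9] rot [-3.1411e+00 -8.0000e-04 -3.0828e+00] w 11.2 t 38.0
 total [-0.0042 -0.0005  0.1375] n 1 per row [-0.0042 -0.0005  0.1375]
```

Tip is inside with no force. I'll go on down.

>>> step_arm([
  [[0,0,0,-0.003,0,0.035,1],[0,0,0,0,0,0.035,1],[0,0,0,0,0,0.035,1],[0,0,0,0,0,0.02,1],[0,0,0,0,0,0.012,1],[0,0,0,0,0,0,1],[0,0,0,0,0,0,1]],
])

```text
clock: 38.7
eef_pos: [443.1, 290.5, 49.0]
tool_rot: [3.141, 0.0, -3.083]
force: [0.2, -0.1, 0.1]
width: 11.3
gripper_force: 59.7
```

```bash
python3 - <<'E'
from h import *
s=ctrl.read_state();print(np.round(s['force'],1),np.round(s['torque'],2));go(443,290.2,48.3,s)
E
```

```text
[ 0.2 -0.1  0.1] [-0.02 -0.02  0.02]
pos [443.1 290.5  49. ] rot [ 3.1415e+00  1.0000e-04 -3.0828e+00] w 11.3 t 38.7
 total [ 0.001  -0.0022  0.0046] n 1 per row [ 0.001  -0.0022  0.0046]
```

>>> step_arm([
  [[0,0,0,0,0,0.009,1],[0,0,0,0,0,0,1],[0,0,0,0,0,0,0.4],[0,0,0,0,0,0,0.4],[0,0,0,0,0,0,0.4],[0,0,0,0,0,0,0.4],[0,0,0,0,0,-0.1,0.4],[0,0,0,0,0,-0.3,0.4],[0,0,0,0,0,-0.3,0.4],[0,0,0,0,0,0,0.4],[0,0,0,0,0,0,0.4]],
])

```text
clock: 39.8
eef_pos: [443.8, 290.7, 154.4]
tool_rot: [3.14, 0.003, -3.083]
force: [-0.4, 0.1, -0.5]
width: 51.3
gripper_force: 0.0
```

```bash
python3 - <<'E'
from h import *
p=shot('scene','s12.png')
for xy in((597,-64),(610,-6)): print('seated',fit(p,'green',CAP+[0,0,22],xy,rad=16))
print('key',min((fit(p,'yellow',box(30,12,40,82),(441,289),y) for y in(0,-.2,.2)),key=lambda r:r[1]))
go(443,290,150)
E
```

```text
seated (array([594.82, -64.39]), np.float64(0.128))
seated (array([609.01,  -6.38]), np.float64(0.122))
key (array([ 4.4133e+02,  2.8932e+02, -7.0000e-02]), np.float64(0.099))
pos [443.2 289.9 153.1] rot [-3.1412e+00  7.0000e-04 -3.0832e+00] w 51.3 t 39.9
 total [0.0011 0.0004 0.021 ] n 1 per row [0.0011 0.0004 0.021 ]
```

View pics/s12.png

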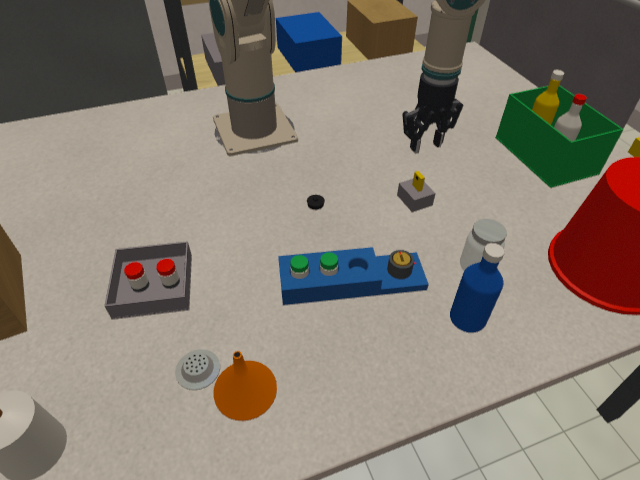

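Everything is in place: the key in its stand at (418,182), green caps in the wells at (299,263) and (329,262), spent cartridges in the tub at (136,275) and (167,272), and the rotor at home. I'm handing in.

```bash
python3 -c "
from cell import ctrl
print(ctrl.finish_job())"
```

```text
the job is handed in; nothing more can be done
None
```

The job is handed in, with no verdict returned: the last picture shows both spent cartridges in the tub, both fresh ones down in wells 0 and 1, the key switch turned to its stop and back home, and the key back in its stand.

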